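Switch off the block heater and uncover it to cool

TASK

Shut down the dry-block heater on the bench. First set its lift-to-turn selector to off: pull the knob up, turn it counter-clockwise (seen from above) until its pointer is at the long bar mark and let it drop fully home in that notch; it is farther than a wrist turns in one go, so it can rest in a notch on the way while you take a fresh grip. Only then lift the insulating cover off the block and set it down, without dropping it, right way up in the middle of the heat-proof mat, and leave the other things on the bench where they are.

Things in the scene. Friction and masses are not known exactly. Their poses are not given: they have to be found in the camera images.
- heater: dry-block heater, fixed on the bench: low white case, 215 mm deep (x), 270 mm wide (y), sloping display front towards its -x (the robot), light grey deck 70 mm above the bench. Origin: centre of the underside, z up. On the deck: at right (-y) the selector, at left (+y) an aluminium block of capped tubes, hidden at first by the cover
- selector_turn (a joint): selector angle, rad, growing counter-clockwise from above. Nine notches 36 deg apart: 0, 0.628 ... 5.027; stops just past both ends. Off is the eighth, 4.398: there the pointer points along the heater's +x, so it points along that +x turned by (value - 4.398). Starts in one of the first three notches. About 0.05 rad of play in a notch; do not force it round while down
- selector_pull (a joint): how far the selector is pulled up, m: 0 = home in a notch, 0.014 = stop. Up by 0.0095 or more it clears the teeth and turns. A spring pulls it down: 6 N at 0, 10 N at the stop, plus 40 N per m/s of drag. The teeth have rounded, greased tops: let go between two notches, it slides down into the nearer one
- selector_grip (a point): on the selector's upright axis, in its black bar grip, 41 mm above the deck when home. Take the bar here from above, across its width. Bar: 62 mm long (along the pointer), 14 wide, 21 to 49 mm above the deck, on a round skirt (60 mm across, its top 20 mm above the deck). Below, a toothed steel ring 66 mm across; five dogs under the skirt drop between its teeth
- pointer_tip (a point): end of the selector's pointer nose, which sticks out of the skirt at one end of the bar, 40 mm from the axis, 19 mm above the deck
- off_mark (a point): middle of the long white bar mark (18 by 6 mm) flat on the dark dial plate, 50 mm from the selector's axis: the off notch. The heating steps have round dots; the last notch, beyond off, has two small dots
- cover: loose insulating cover on the block: grey cap open below, 110 mm (its x) by 90 mm (its y), 34 mm high, 0.15 to 0.31 kg; its walls, 6 mm thick and 24 mm deep, stand on the deck around the block with 4 mm clearance (block 20 mm high, tube caps up to 23 mm). Origin: centre of its underside, z up. Starts square with the heater
- cover_grip (a point): middle of the cover's black bar handle, 58 mm above the cover's underside. The bar is 80 mm long along the cover's x, 16 mm wide and 16 mm high, on two end posts, with 16 mm of air under it
- block_seat (a point): point on the deck under the middle of the block: where the cover's origin is when it is on
- mat: white square heat-proof mat, 180 mm by 180 mm, 8 mm thick, fixed on the bench to the left or the right of the heater. Origin: centre of its underside
- tube_rack: bystander: white rack of capped tubes, 100 x 220 x 90 mm, on the other side of the heater from the mat. Origin: centre of its underside
- beaker: bystander: glass beaker, 68 mm wide, 90 mm high, far left. Origin: centre of its underside
- flask: bystander: conical glass flask, 84 mm wide, 108 mm high, far right. Origin: centre of its underside
- timer: bystander: white timer, 44 x 62 x 14 mm, lying on the heater's deck behind the selector. Origin: centre of its underside
- pen: bystander: marker pen, 138 mm long, 14 mm thick, lying on the heater's deck behind the cover. Origin: centre of its underside
- tip_box: bystander: pipette-tip box, 87 x 127 x 67 mm, at the right. Origin: centre of its underside
- freezer_box: bystander: cardboard freezer box, 135 x 135 x 52 mm, at the left. Origin: centre of its underside
There are look-alikes about, which are no part of the job. Leave any green or red look-alike of the cover alone.

How it is judged:
On the way, in this order (a step that is already met when the one before it is completed fails the run):
1. with the cover still on the block, the selector is fully home in the off notch (value of joint selector_turn between 4.25 and 4.55 rad and value of joint selector_pull below 0.002 m and distance between cover and block_seat below 0.015 m), for 0.2 s.
2. the cover is lifted clear of the block in the fingers (z of cover in the frame of heater above 0.095 m and contact force between the fingers and cover above 0.5 N), for 0.1 s.
At the end, for the whole second after the job is handed in: The selector is in the off notch (turn 4.25 to 4.55 rad) and fully home (pulled less than 2 mm); the cover stands upright (within 0.06 rad) and at rest on the mat, its centre within 30 mm of the mat's centre, let go (value of joint selector_turn between 4.25 and 4.55 rad and value of joint selector_pull below 0.002 m and horizontal distance between cover and mat below 0.03 m and z of cover in the frame of mat between 0.005 and 0.011 m and angle between cover's own z axis and vertical below 0.06 rad and linear speed of cover below 0.02 m/s and contact force between the fingers and cover below 0.1 N); the robot touches nothing.
It fails at once if a bystander is moved by more than 30 mm (distance of any of tube_rack, beaker, flask, timer, pen, tip_box, freezer_box from where it was at the start of the episode above 0.03 m).
It fails at once if the cover falls through the air, away from the block (height (world z) of cover above 0.03 m and distance between cover and block_seat above 0.05 m and contact force between cover and anything else below 0.05 N).
It fails at once if the selector is forced round through its teeth without being pulled up (value of joint selector_pull below 0.004 m and (value of joint selector_turn between 0.22 and 0.408 rad or value of joint selector_turn between 0.848 and 1.037 rad or value of joint selector_turn between 1.477 and 1.665 rad or value of joint selector_turn between 2.105 and 2.293 rad or value of joint selector_turn between 2.733 and 2.922 rad or value of joint selector_turn between 3.362 and 3.55 rad or value of joint selector_turn between 3.99 and 4.178 rad or value of joint selector_turn between 4.618 and 4.807 rad)).
It also fails if it takes over 72 s, if anything falls off the work surface, if the arm or the gripper's body presses on something with over 40 N, if the wrist force passes 120 N, or if a joint passes its speed limit or range.

ROBOT

A 6-joint arm with a two-finger parallel gripper is mounted at the origin on the work surface. World frame = base frame: x ahead of the robot, y to its left, z up, the work surface at z = 0. Lengths are in m, angles in rad, forces in N, time in s.
With the tool pointing down it reaches from about 0.25 to 0.725 m from the base axis. Payload 4 kg.
Tool frame: the origin (TCP) lies midway between the tips of the shut fingers; the grasp point (between the pads) lies 19 mm behind it; z points along the fingers, y is the line along which they close (so a half turn about z gives the same grasp; the last joint's range is limited). The gripper opens to 85 mm and grips with 20 to 120 N. Pads are 22 mm wide; open, the fingers measure 114 mm over their backs; the gripper's body (76 mm by 85 mm) begins 54 mm behind the grasp point. The pads swing forward as they close: fully open they stand 13 mm farther back than shut.
Start: joints at [1.114, 0.241, 0.005, 1.335, 0, 1.571], TCP at [0.221, 0.449, 0.231] pointing down, gripper open.
Joint ranges: [-2.72, 2.72], [-1.05, 1.87], [-1.09, 1.28], [-1.99, 2.15], [-1.42, 1.44], [-3.14, 3.14]. Speed limits (rad/s): [2.79, 2.79, 3.14, 3.14, 3.14, 3.14].

INTERFACE

Orientations are given as a unit quaternion [x, y, z, w].
In Python, from workcell import bot, camera, job_done gives the robot as it stands.
- The arm moves only by the tool carry_out, never from a script. Its argument "plan" is a list of rows, each an object of numbers: "dx", "dy", "dz": the shift along the tool's x, y, z in mm; "twist": the turn about the tool's z in degrees; "fingers": the closure, from -1 (fully open) to 1 (shut). In form: [{"dx": .., "dy": .., "dz": .., "twist": .., "fingers": ..}, ...]. A call has exactly 5 rows; each row is the pose to reach, as a shift and turn from the pose commanded when the call began, along the tool's axes at that moment; what a row does not reach only later rows make up. A row lasts 1/12 s, in which the tool goes at most 41.7 mm and 7.16 degrees, less where a joint would pass 70% of its speed; a pose out of reach is approached as far as the arm can. A call with a gripper value outside its range is refused whole. The fingers move at their own pace and stop on an object; the grip force is fixed at half the most. Time passes only in rows, so rows that repeat a pose let the fingers close, or fill a call up. It gives the time, the measured TCP pose, the force, the opening and the grip force at its end, in the units of the state.
- bot.get_obs(): the state, without advancing time (a new reading comes with each control period).
- camera(name): name is "scene" or "top" or "wrist"; returns a dict with "image" (420x560x3 uint8, red, green, blue), "intrinsics" (3x3 intrinsics, pixels), "eye" and "attitude" of the camera in the world. Camera axes: x right, y down, z forward; pixel columns grow to the right and rows downward; lengths in m; the calibration is good to about 2 mm. A picture is of the moment at which its call begins. There is no depth.
- job_done(): hands the job in; it is judged then, once.
The state is a dict: "clock": time; "joint_pos": joint angles; "joint_vel": joint speeds; "tau": joint torques, N m; "eef_pos": TCP position; "tool_rot": TCP orientation; "ft_force": force on the tool from outside, world axes, zero at the start; "ft_torque": the same for the moment, N m; "grip_width": finger opening in m; "grasp_force": force on a finger pad.
Only numpy, scipy, OpenCV 4.12 (cv2) and the standard library are available. Lean on these libraries where they do the work, as an engineer would, in place of code of your own. Each camera call takes 0.05 s, during which the arm holds its last target. There are 200 camera calls.

## Working session

There is one attempt and no reset: what is moved stays moved. The work goes in short steps, Python scripts to look and compute and a tool call to move; the robot and the scene stay as the last step left them, time stands still between calls to the robot, and variables do not carry over. Pictures are saved under pics/ and viewed, at most 10 in all, crops included, and the job is handed in when it is done.

Besides the shell and the picture viewer there is one more tool, called after "Request:" as name(argument=value, ...) on one line, values as JSON. carry_out: Moves the arm, as the interface text tells. Its arguments: {"type":"object","properties":{"plan":{"type":"array","items":{"type":"object","properties":{"dx":{"type":"number"},"dy":{"type":"number"},"dz":{"type":"number"},"twist":{"type":"number"},"fingers":{"type":"number"}}}}},"required":["plan"]}

```bash
mkdir -p pics; ls; python3 - <<'E'
from workcell import bot,camera
import cv2,json,numpy as np
for n in("scene","top"):
    c=camera(n); cv2.imwrite(f"pics/{n}0.png",c["image"][:,:,::-1]); print(n,np.array(c["intrinsics"]).tolist(),c["eye"],c["attitude"])
o=bot.get_obs(); print(o["clock"],o["eef_pos"],o["tool_rot"],o["grip_width"])
E
```

```text
pics
scene [[391.1179437942795, 0.0, 284.0975118660389], [0.0, 391.1179437942795, 209.05226118199866], [0.0, 0.0, 1.0]] [1.20644341 0.4354476  0.87764695] [ 0.47371459  0.78093663 -0.35142439 -0.20550757]
top [[507.23106162301036, 0.0, 269.71089091765873], [0.0, 507.23106162301036, 208.42854424358643], [0.0, 0.0, 1.0]] [0.2302583  0.02149874 1.73698303] [ 0.71253652 -0.69860923  0.05090354 -0.04056703]
0.1 [0.22028666 0.44823594 0.23051397] [ 2.26426466e-01  9.74027815e-01 -9.07215847e-04 -2.18324296e-04] 0.08536058257569659
```

View pics/top0.png

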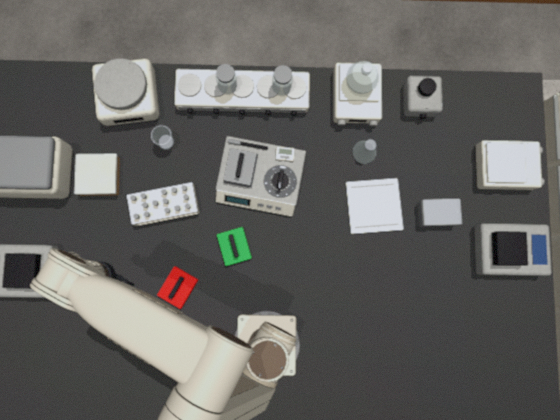

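View pics/scene0.png

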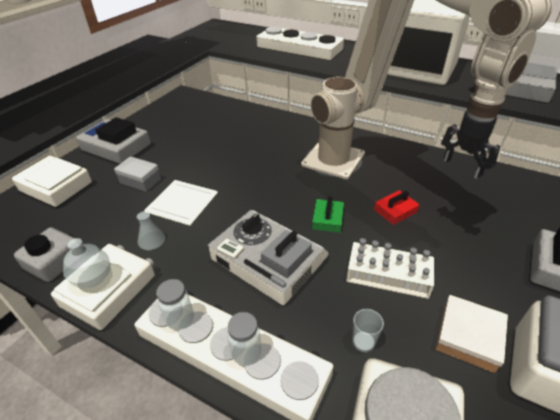

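The top view shows the heater at (262,176), the grey cover's handle at (240,165), the selector at (281,181) and the mat at (375,206). Things that could be taken for the cover: grey (240,165), green (234,246), red (177,287). I choose the grey one, which sits on the heater. Things that could be taken for the selector: the heater's black bar at (281,181), and the black knobs of the other instruments at (428,87) and (508,249). I choose the one on the heater's dial. I'll check both in close crops.

```bash
cat > h.py <<'E'
import numpy as np,cv2
from scipy.spatial.transform import Rotation as R
from workcell import bot,camera
def ray(c,uv):
    d=R.from_quat(c["attitude"]).apply(np.linalg.inv(c["intrinsics"])@[uv[0],uv[1],1.]); return np.array(c["eye"]),d/np.linalg.norm(d)
def onz(c,uv,z):
    e,d=ray(c,uv); return e+d*(z-e[2])/d[2]
def tri(*cu):
    A=np.zeros((3,3));b=np.zeros(3)
    for c,uv in cu:
        e,d=ray(c,uv);P=np.eye(3)-np.outer(d,d);A+=P;b+=P@e
    return np.linalg.solve(A,b)
def proj(c,p):
    q=c["intrinsics"]@R.from_quat(c["attitude"]).inv().apply(np.array(p)-c["eye"]); return q[:2]/q[2]
E
python3 - <<'E'
from h import *
import pickle
t=camera("top");s=camera("scene");pickle.dump((t,s),open("c0.pkl","wb"))
a=cv2.resize(t["image"][125:225,210:310],(600,600),interpolation=2)
b=cv2.resize(s["image"][200:300,205:335],(780,600),interpolation=2)
cv2.imwrite("pics/t1.png",a[:,:,::-1]);cv2.imwrite("pics/s1.png",b[:,:,::-1])
E
```

```text
(no output)
```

View pics/t1.png

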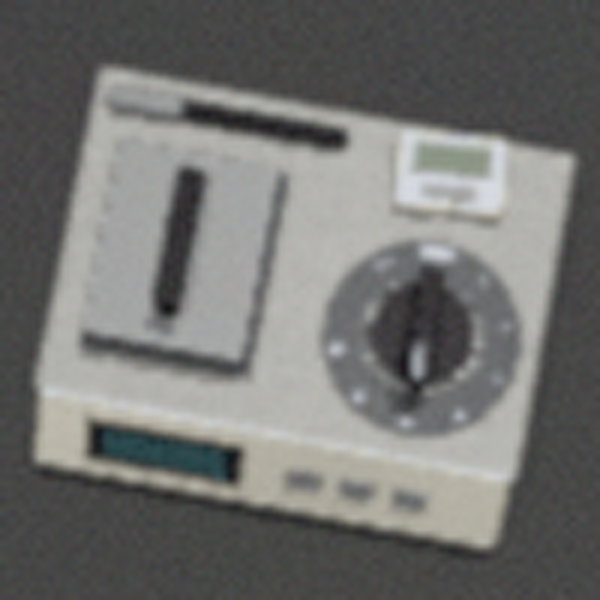

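View pics/s1.png

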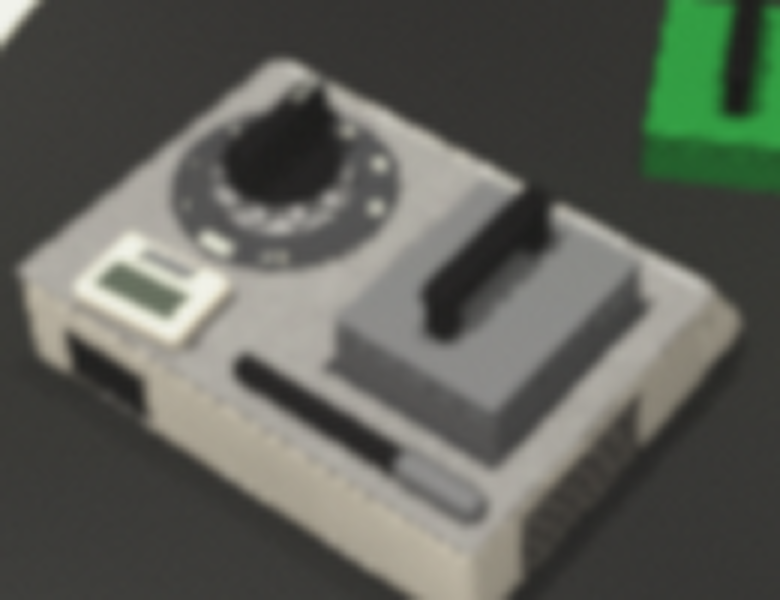

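The crops show the grey cover on the heater, its handle from t1 (187,170) to (168,310), and the off bar mark at (435,253). The dial centre is at (421,338). The pointer nose is at about (402,405), opposite off, which makes it the third notch, so about 180° CCW is needed. Next I compute world positions and the approach to the selector.

```bash
python3 - <<'E'
from h import *
import pickle
t,s=pickle.load(open("c0.pkl","rb"))
T=lambda x,y:(210+(x+.5)/6-.5,125+(y+.5)/6-.5)
S=lambda x,y:(205+(x+.5)/6-.5,200+(y+.5)/6-.5)
np.set_printoptions(precision=4,suppress=True)
off=tri((t,T(435,253)),(s,S(215,243)));print("off",off)
two=tri((t,T(386,263)),(s,S(274,257)));print("two",two)
d3=tri((t,T(337,350)),(s,S(375,207)));print("n0",d3)
print("dial",onz(t,T(421,338),.07)," off",onz(t,T(435,253),.07),"n2",onz(t,T(407,422),.07))
a=tri((t,T(190,170)),(s,S(432,300)));b=tri((t,T(168,312)),(s,S(540,200)));print("handle",a,b,(a+b)/2)
m=[onz(t,p,.008) for p in[(347,182),(397,179),(403,231),(351,234)]];print("mat",np.mean(m,0))
c=tri((t,T(100,70)),(s,S(470,552)));d=tri((t,T(575,157)),(s,S(22,268)));print("rear corners",c,d)
w=camera("wrist");o=bot.get_obs();r=R.from_quat(o["tool_rot"])
print("cam in tool",r.inv().apply(w["eye"]-o["eef_pos"]),(r.inv()*R.from_quat(w["attitude"])).as_matrix(),w["intrinsics"][0])
print(r.as_matrix())
E
```

```text
off [ 0.5896 -0.0404  0.0703]
two [ 0.5833 -0.0126  0.0684]
n0 [0.5333 0.0138 0.0689]
dial [ 0.5408 -0.0327  0.07  ]  off [ 0.5892 -0.0397  0.07  ] n2 [ 0.4934 -0.0257  0.07  ]
handle [0.6198 0.0948 0.1284] [0.5418 0.106  0.1241] [0.5808 0.1004 0.1262]
mat [ 0.4704 -0.3632  0.008 ]
rear corners [0.6903 0.1496 0.0696] [ 0.645  -0.1159  0.0692]
cam in tool [ 0.0773  0.0002 -0.1426] [[-0.0004 -0.9534 -0.3016]
 [ 1.     -0.0005  0.0003]
 [-0.0004 -0.3016  0.9534]] [318.6931   0.     278.8492]
[[-0.8975  0.4411 -0.0004]
 [ 0.4411  0.8975 -0.0009]
 [ 0.     -0.001  -1.    ]]
```

Request:
carry_out(plan=[{"dx": -33, "dy": -19, "dz": 0, "twist": 0, "fingers": -1}, {"dx": -67, "dy": -39, "dz": 0, "twist": 0, "fingers": -1}, {"dx": -100, "dy": -58, "dz": 0, "twist": 0, "fingers": -1}, {"dx": -134, "dy": -78, "dz": 0, "twist": 0, "fingers": -1}, {"dx": -167, "dy": -97, "dz": 0, "twist": 0, "fingers": -1}])

```text
clock: 0.67
eef_pos: [0.3281, 0.2864, 0.2313]
tool_rot: [0.226, 0.974, -0.0, 0.0]
ft_force: [1.1, 1.4, 0.3]
grip_width: 0.0853
grasp_force: 0.0
```

Request:
carry_out(plan=[{"dx": -33, "dy": -19, "dz": 0, "twist": 0, "fingers": -1}, {"dx": -67, "dy": -39, "dz": 0, "twist": 0, "fingers": -1}, {"dx": -100, "dy": -58, "dz": 0, "twist": 0, "fingers": -1}, {"dx": -134, "dy": -78, "dz": 0, "twist": 0, "fingers": -1}, {"dx": -167, "dy": -97, "dz": 0, "twist": 0, "fingers": -1}])

```text
clock: 1.08
eef_pos: [0.4354, 0.1254, 0.2314]
tool_rot: [0.227, 0.974, 0.0, 0.0]
ft_force: [0.9, 1.3, 0.6]
grip_width: 0.0855
grasp_force: 0.0
```

Request:
carry_out(plan=[{"dx": -33, "dy": -19, "dz": 0, "twist": -4, "fingers": -1}, {"dx": -67, "dy": -39, "dz": 0, "twist": -8, "fingers": -1}, {"dx": -100, "dy": -58, "dz": 0, "twist": -12, "fingers": -0.5}, {"dx": -134, "dy": -78, "dz": 0, "twist": -17.5, "fingers": -0.2}, {"dx": -166, "dy": -96, "dz": 0, "twist": -17.5, "fingers": -0.2}])

```text
clock: 1.5
eef_pos: [0.5421, -0.0342, 0.2312]
tool_rot: [0.074, 0.997, -0.0, 0.0]
ft_force: [0.7, 1.6, -0.5]
grip_width: 0.0523
grasp_force: 0.0
```

```bash
python3 - <<'E'
from h import *
import pickle
np.set_printoptions(precision=4,suppress=True)
w=camera("wrist");o=bot.get_obs();pickle.dump(w,open("w1.pkl","wb"))
cv2.imwrite("pics/w1.png",w["image"][:,:,::-1])
r=R.from_quat(o["tool_rot"]).as_matrix();print(o["clock"],o["eef_pos"],np.degrees(np.arctan2(r[1],r[0])),o["joint_pos"],o["grip_width"],o["ft_force"])
print("proj dial",proj(w,[.541,-.033,.07]))
E
```

```text
1.55 [ 0.5457 -0.0394  0.2305] [171.0127  81.0119 -55.6119] [-0.0698  0.3322  0.1278  1.363  -0.0042  0.087 ] 0.05084417160324461 [ 6.1731 -2.4034  1.4532]
proj dial [279.4803 190.6154]
```

View pics/w1.png

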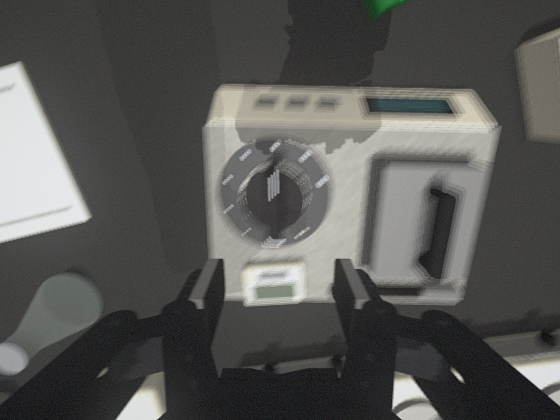

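The image is motion-blurred, so I'll retake it now that the arm is still.

```bash
python3 - <<'E'
from h import *
import pickle
np.set_printoptions(precision=4,suppress=True)
for i in range(6): w=camera("wrist")
o=bot.get_obs();pickle.dump(w,open("w1.pkl","wb"))
cv2.imwrite("pics/w2.png",cv2.resize(w["image"][100:290,200:450],(750,570),interpolation=2)[:,:,::-1])
r=R.from_quat(o["tool_rot"]).as_matrix();print(o["clock"],o["eef_pos"],np.degrees(np.arctan2(r[1],r[0])),o["ft_force"])
print("proj dial",proj(w,[.541,-.033,.07]))
E
```

```text
1.85 [ 0.5407 -0.031   0.2313] [171.4041  81.4041 152.9092] [-1.0428  1.2209  0.8926]
proj dial [276.7695 192.6631]
```

View pics/w2.png

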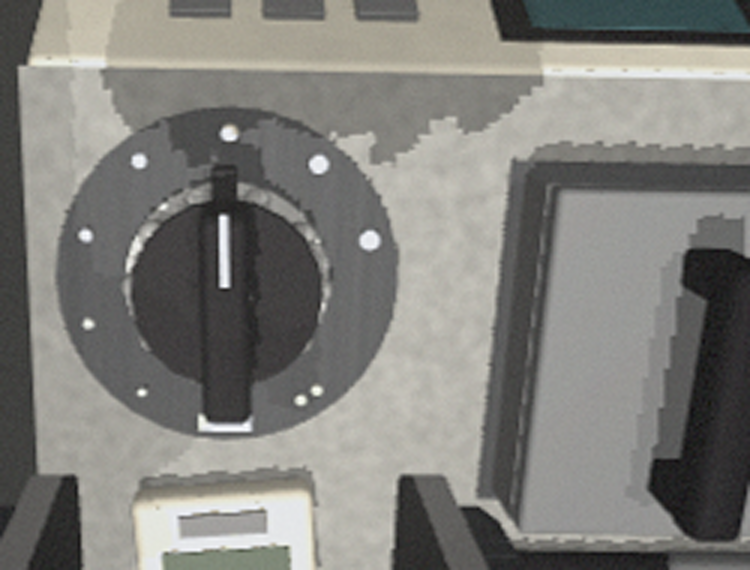

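The picture shows the pointer nose at crop (224,180), at the dot opposite the off bar (225,423): third notch confirmed. The cover handle runs from about (715,265) to (690,520). Now I fit the dial circle and triangulate heights between the wrist and top views.

```bash
python3 - <<'E'
from h import *
import pickle
from scipy.optimize import least_squares
np.set_printoptions(precision=4,suppress=True)
w=pickle.load(open("w1.pkl","rb"));t,s=pickle.load(open("c0.pkl","rb"))
C=lambda x,y:(200+(x+.5)/3-.5,100+(y+.5)/3-.5)
T=lambda x,y:(210+(x+.5)/6-.5,125+(y+.5)/6-.5)
S=lambda x,y:(205+(x+.5)/6-.5,200+(y+.5)/6-.5)
pts={-252:(370,240),-216:(318,164),-180:(230,133),-144:(139,161),-108:(86,236),-72:(88,324),-36:(142,392),0:(225,423),36:(309,395)}
P=np.array([onz(w,C(*p),.0705) for p in pts.values()])[:,:2];A=np.radians(list(pts))
f=lambda v:(v[:2]+v[2]*np.c_[np.cos(A+v[3]),np.sin(A+v[3])]-P).ravel()
r=least_squares(f,[.54,-.03,.05,-.15],loss="soft_l1",f_scale=.001);print("dial",r.x[:3],"yaw",np.degrees(r.x[3]),np.round(r.fun*1e3,1))
print("dots z",tri((w,C(370,240)),(t,T(337,350)),(s,S(375,207))))
# bar: two ends of bar-top centre line
for z in(.112,.119):
  a,b=onz(w,C(224,190),z),onz(w,C(227,412),z);print("bar",z,a,b,(a+b)/2,np.degrees(np.arctan2(*(b-a)[1::-1])))
print("bar end z",tri((w,C(226,412)),(t,T(432,268))))
print("handle z",tri((w,C(715,255)),(t,T(168,312)),(s,S(540,195))))
a=np.array([1,0,0.]);o=bot.get_obs();R0=R.from_quat(o["tool_rot"])
print("shift mm",1e3*R0.inv().apply(np.r_[r.x[:2],.111-.019]-o["eef_pos"]))
E
```

```text
dial [ 0.542  -0.0345  0.0483] yaw -9.667378911657316 [ 0.2 -0.   0.1  0.3 -0.  -0.2  0.  -0.1 -0.1 -0.2  0.1  0.   0.4 -0.1
 -1.3  0.3  0.3 -0. ]
dots z [0.534  0.0138 0.0695]
bar 0.112 [ 0.5053 -0.0293  0.112 ] [ 0.5702 -0.0386  0.112 ] [ 0.5377 -0.0339  0.112 ] -8.134753346941002
bar 0.119 [ 0.5042 -0.029   0.119 ] [ 0.5674 -0.0381  0.119 ] [ 0.5358 -0.0335  0.119 ] -8.134753346941014
bar end z [ 0.5729 -0.0381  0.1059]
handle z [0.5407 0.1034 0.1227]
shift mm [ -1.9053  -3.2899 139.2974]
```

Request:
carry_out(plan=[{"dx": -2, "dy": -3, "dz": 35, "twist": -0.5, "fingers": -0.2}, {"dx": -2, "dy": -3, "dz": 72, "twist": -0.5, "fingers": -0.2}, {"dx": -2, "dy": -3, "dz": 105, "twist": -0.5, "fingers": -0.2}, {"dx": -2, "dy": -3, "dz": 125, "twist": -0.5, "fingers": -0.2}, {"dx": -2, "dy": -3, "dz": 138, "twist": -0.5, "fingers": -0.2}])

```text
clock: 2.27
eef_pos: [0.5402, -0.0336, 0.0907]
tool_rot: [0.07, 0.998, 0.0, -0.002]
ft_force: [-0.6, 0.0, -0.1]
grip_width: 0.051
grasp_force: 0.0
```

Request:
carry_out(plan=[{"fingers": -0.2}, {"fingers": -0.2}, {"fingers": -0.2}, {"fingers": -0.2}, {"fingers": 0.3}])

```text
$.plan[0]: bad value
```

```bash
cat > st.py <<'E'
from h import *
np.set_printoptions(precision=4,suppress=True)
o=bot.get_obs();r=R.from_quat(o["tool_rot"]).as_matrix()
print(o["clock"],o["eef_pos"],"ybar",np.degrees(np.arctan2(r[1,1],r[0,1])),"F",o["ft_force"],"M",o["ft_torque"],"w",o["grip_width"],o["grasp_force"],"q",o["joint_pos"])
E
python3 st.py
```

```text
2.2667 [ 0.5402 -0.0336  0.0907] ybar 81.96792746293181 F [-0.563   0.0202 -0.0795] M [ 0.0497  0.0599 -0.039 ] w 0.05104361831901449 0.0 q [-0.0622  0.425  -0.1155  1.0349  0.0001  0.0779]
```

Request:
carry_out(plan=[{"dx": -2, "dy": 0, "dz": 0, "twist": 0, "fingers": -0.2}, {"dx": -2, "dy": 0, "dz": 0, "twist": 0, "fingers": 0.3}, {"dx": -2, "dy": 0, "dz": 0, "twist": 0, "fingers": 1}, {"dx": -2, "dy": 0, "dz": 0, "twist": 0, "fingers": 1}, {"dx": -2, "dy": 0, "dz": 0, "twist": 0, "fingers": 1}])

```text
clock: 2.68
eef_pos: [0.5461, -0.0356, 0.0953]
tool_rot: [0.071, 0.997, -0.0, 0.002]
ft_force: [-1.0, -0.5, 4.0]
grip_width: 0.0128
grasp_force: 60.7
```

Request:
carry_out(plan=[{"dx": 0, "dy": 0, "dz": 0, "twist": 0, "fingers": 1}, {"dx": 0, "dy": 0, "dz": 0, "twist": 0, "fingers": 1}, {"dx": 0, "dy": 0, "dz": 0, "twist": 0, "fingers": 1}, {"dx": 0, "dy": 0, "dz": 0, "twist": 0, "fingers": 1}, {"dx": 0, "dy": 0, "dz": 0, "twist": 0, "fingers": 1}])

```text
clock: 3.1
eef_pos: [0.5461, -0.0357, 0.0953]
tool_rot: [0.071, 0.997, 0.0, 0.002]
ft_force: [-1.2, 0.7, 5.3]
grip_width: 0.0128
grasp_force: 61.0
```

```bash
python3 st.py
```

```text
3.1 [ 0.5461 -0.0357  0.0953] ybar 81.81859596677273 F [-1.2412  0.7344  5.3437] M [0.0413 0.1444 0.0463] w 0.012773817111483527 60.985586643218994 q [-0.0654  0.4251 -0.1017  1.0404  0.0003  0.0774]
```

Request:
carry_out(plan=[{"dx": 0, "dy": 0, "dz": -3, "twist": 0, "fingers": 1}, {"dx": 0, "dy": 0, "dz": -6, "twist": 0, "fingers": 1}, {"dx": 0, "dy": 0, "dz": -8, "twist": 0, "fingers": 1}, {"dx": 0, "dy": 0, "dz": -10, "twist": 0, "fingers": 1}, {"dx": 0, "dy": 0, "dz": -12, "twist": 0, "fingers": 1}])

```text
clock: 3.52
eef_pos: [0.5459, -0.0357, 0.1047]
tool_rot: [0.071, 0.997, 0.0, 0.001]
ft_force: [6.3, -0.7, -10.5]
grip_width: 0.0125
grasp_force: 58.8
```

Request:
carry_out(plan=[{"dx": 0, "dy": 0, "dz": 0, "twist": 0, "fingers": 1}, {"dx": 0, "dy": 0, "dz": 0, "twist": 0, "fingers": 1}, {"dx": 0, "dy": 0, "dz": 0, "twist": 0, "fingers": 1}, {"dx": 0, "dy": 0, "dz": 0, "twist": 0, "fingers": 1}, {"dx": 0, "dy": 0, "dz": 0, "twist": 0, "fingers": 1}])

```text
clock: 3.93
eef_pos: [0.5459, -0.0356, 0.1046]
tool_rot: [0.071, 0.997, 0.0, 0.001]
ft_force: [5.3, -0.5, -9.7]
grip_width: 0.0128
grasp_force: 58.9
```

```bash
python3 st.py
```

```text
3.9333 [ 0.5459 -0.0356  0.1046] ybar 81.82399876541228 F [ 5.2953 -0.4903 -9.6759] M [-0.0766 -1.3995  0.0181] w 0.012801201570734161 58.860676288604736 q [-0.0653  0.4174 -0.0869  1.0652  0.0001  0.0774]
```

Request:
carry_out(plan=[{"dx": 0, "dy": 0, "dz": -1, "twist": 0, "fingers": 1}, {"dx": 0, "dy": 0, "dz": -2, "twist": 0, "fingers": 1}, {"dx": 0, "dy": 0, "dz": -3, "twist": 0, "fingers": 1}, {"dx": 0, "dy": 0, "dz": -3, "twist": 0, "fingers": 1}, {"dx": 0, "dy": 0, "dz": -3, "twist": 0, "fingers": 1}])

```text
clock: 4.35
eef_pos: [0.5459, -0.0357, 0.1075]
tool_rot: [0.071, 0.997, 0.0, 0.001]
ft_force: [6.7, -1.0, -11.8]
grip_width: 0.0128
grasp_force: 58.8
```

Request:
carry_out(plan=[{"dx": 0, "dy": 0, "dz": 0, "twist": -2, "fingers": 1}, {"dx": 0, "dy": 0, "dz": 0, "twist": -4, "fingers": 1}, {"dx": 0, "dy": 0, "dz": 0, "twist": -6, "fingers": 1}, {"dx": 0, "dy": 0, "dz": 0, "twist": -6, "fingers": 1}, {"dx": 0, "dy": 0, "dz": 0, "twist": -6, "fingers": 1}])

```text
clock: 4.77
eef_pos: [0.5459, -0.0352, 0.1075]
tool_rot: [0.019, 1.0, 0.001, 0.001]
ft_force: [5.8, 1.1, -11.4]
grip_width: 0.013
grasp_force: 58.7
```

```bash
python3 st.py
```

```text
4.7667 [ 0.5459 -0.0352  0.1075] ybar 87.84397721747061 F [  5.8132   1.1011 -11.4288] M [ 0.2259 -1.5105 -0.0211] w 0.012972461272941327 58.69240343570709 q [-0.065   0.4148 -0.0828  1.0721  0.0011 -0.0274]
```

The selector is clear of the teeth and turns freely, with torque about 0. I'll turn on to 108° in total.

Request:
carry_out(plan=[{"dx": 0, "dy": 0.4, "dz": 0, "twist": -6.8, "fingers": 1}, {"dx": 0.1, "dy": 0.7, "dz": 0, "twist": -13.6, "fingers": 1}, {"dx": 0.2, "dy": 1.0, "dz": 0, "twist": -20.4, "fingers": 1}, {"dx": 0.3, "dy": 1.4, "dz": 0, "twist": -27.2, "fingers": 1}, {"dx": 0.5, "dy": 1.7, "dz": 0, "twist": -34, "fingers": 1}])

```text
clock: 5.18
eef_pos: [0.5451, -0.0326, 0.1073]
tool_rot: [-0.277, 0.961, 0.001, 0.001]
ft_force: [5.8, 2.6, -10.5]
grip_width: 0.0132
grasp_force: 58.7
```

Request:
carry_out(plan=[{"dx": 0, "dy": 0.4, "dz": 0, "twist": -6.8, "fingers": 1}, {"dx": 0.1, "dy": 0.7, "dz": 0, "twist": -13.6, "fingers": 1}, {"dx": 0.2, "dy": 1.0, "dz": 0, "twist": -20.4, "fingers": 1}, {"dx": 0.3, "dy": 1.4, "dz": 0, "twist": -27.2, "fingers": 1}, {"dx": 0.5, "dy": 1.7, "dz": 0, "twist": -34, "fingers": 1}])

```text
clock: 5.6
eef_pos: [0.5431, -0.0309, 0.107]
tool_rot: [-0.546, 0.838, 0.002, 0.001]
ft_force: [4.5, 4.1, -11.0]
grip_width: 0.0129
grasp_force: 58.7
```

Request:
carry_out(plan=[{"dx": 0, "dy": 0.4, "dz": 0, "twist": -6.8, "fingers": 1}, {"dx": 0.1, "dy": 0.7, "dz": 0, "twist": -13.6, "fingers": 1}, {"dx": 0.2, "dy": 1.0, "dz": 0, "twist": -20.4, "fingers": 1}, {"dx": 0.3, "dy": 1.4, "dz": 0, "twist": -27.2, "fingers": 1}, {"dx": 0.5, "dy": 1.7, "dz": 0, "twist": -34, "fingers": 1}])

```text
clock: 6.02
eef_pos: [0.5403, -0.0306, 0.1067]
tool_rot: [0.767, -0.641, -0.002, -0.001]
ft_force: [2.7, 4.0, -10.2]
grip_width: 0.0127
grasp_force: 58.8
```

Request:
carry_out(plan=[{"dx": 0, "dy": 0, "dz": 0, "twist": 0, "fingers": 1}, {"dx": 0, "dy": 0, "dz": 0, "twist": 0, "fingers": 1}, {"dx": 0, "dy": 0, "dz": 0, "twist": 0, "fingers": 1}, {"dx": 0, "dy": 0, "dz": 0, "twist": 0, "fingers": 1}, {"dx": 0, "dy": 0, "dz": 0, "twist": 0, "fingers": 1}])

```text
clock: 6.43
eef_pos: [0.5404, -0.0306, 0.1067]
tool_rot: [0.765, -0.643, -0.002, -0.001]
ft_force: [3.9, 4.1, -10.2]
grip_width: 0.0129
grasp_force: 58.8
```

```bash
python3 st.py
```

```text
6.4333 [ 0.5404 -0.0306  0.1067] ybar -170.10092640821236 F [  3.8589   4.0609 -10.1873] M [ 1.0141 -0.7824  0.0028] w 0.012896115330919734 58.7810218334198 q [-0.0587  0.4083 -0.0951  1.0705  0.0038 -1.8023]
```

Joint 6 has about 5° to spare at the end of the turn, so I continue in the same grip, slowing near the end.

Request:
carry_out(plan=[{"dx": 0, "dy": 0.4, "dz": -0.5, "twist": -6.8, "fingers": 1}, {"dx": 0.1, "dy": 0.7, "dz": -0.5, "twist": -13.6, "fingers": 1}, {"dx": 0.2, "dy": 1.0, "dz": -0.5, "twist": -20.4, "fingers": 1}, {"dx": 0.3, "dy": 1.4, "dz": -0.5, "twist": -27.2, "fingers": 1}, {"dx": 0.5, "dy": 1.7, "dz": -0.5, "twist": -34, "fingers": 1}])

```text
clock: 6.85
eef_pos: [0.538, -0.0319, 0.1069]
tool_rot: [0.921, -0.389, -0.003, -0.0]
ft_force: [1.1, 2.9, -10.1]
grip_width: 0.013
grasp_force: 58.8
```

Request:
carry_out(plan=[{"dx": 0, "dy": 0.4, "dz": 0, "twist": -5, "fingers": 1}, {"dx": 0.1, "dy": 0.6, "dz": 0, "twist": -10, "fingers": 1}, {"dx": 0.2, "dy": 0.9, "dz": 0, "twist": -15, "fingers": 1}, {"dx": 0.3, "dy": 1.1, "dz": 0, "twist": -20, "fingers": 1}, {"dx": 0.3, "dy": 1.3, "dz": 0, "twist": -24, "fingers": 1}])

```text
clock: 7.27
eef_pos: [0.5369, -0.0335, 0.1068]
tool_rot: [0.982, -0.19, -0.003, -0.0]
ft_force: [1.2, 0.9, -10.7]
grip_width: 0.013
grasp_force: 58.8
```

Request:
carry_out(plan=[{"dx": 0, "dy": 0.2, "dz": 0, "twist": -3, "fingers": 1}, {"dx": 0, "dy": 0.4, "dz": 0, "twist": -6, "fingers": 1}, {"dx": 0.1, "dy": 0.5, "dz": 0, "twist": -9, "fingers": 1}, {"dx": 0.1, "dy": 0.6, "dz": 0, "twist": -11.5, "fingers": 1}, {"dx": 0.1, "dy": 0.6, "dz": 0, "twist": -12.5, "fingers": 1}])

```text
clock: 7.68
eef_pos: [0.5367, -0.0344, 0.1068]
tool_rot: [0.997, -0.083, -0.003, -0.0]
ft_force: [-0.7, 0.6, -9.3]
grip_width: 0.0126
grasp_force: 58.8
```

Request:
carry_out(plan=[{"dx": 0, "dy": 0, "dz": 0, "twist": 0, "fingers": 1}, {"dx": 0, "dy": 0, "dz": 0, "twist": 0, "fingers": 1}, {"dx": 0, "dy": 0, "dz": 0, "twist": 0, "fingers": 1}, {"dx": 0, "dy": 0, "dz": 0, "twist": 0, "fingers": 1}, {"dx": 0, "dy": 0, "dz": 0, "twist": 0, "fingers": 1}])

```text
clock: 8.1
eef_pos: [0.5368, -0.0345, 0.1079]
tool_rot: [0.996, -0.084, -0.002, -0.0]
ft_force: [-5.4, 2.8, -9.7]
grip_width: 0.0124
grasp_force: 58.8
```

```bash
python3 st.py
```

```text
8.1 [ 0.5368 -0.0345  0.1079] ybar -99.67624716676197 F [-5.3972  2.7744 -9.7342] M [0.6265 1.0921 0.0244] w 0.01236167393616089 58.758164048194885 q [-0.0646  0.4022 -0.1014  1.0718  0.0007 -3.0373]
```

Request:
carry_out(plan=[{"dx": 0, "dy": 0, "dz": 3, "twist": 0, "fingers": 1}, {"dx": 0, "dy": 0, "dz": 6, "twist": 0, "fingers": 1}, {"dx": 0, "dy": 0, "dz": 9, "twist": 0, "fingers": 1}, {"dx": 0, "dy": 0, "dz": 12, "twist": 0, "fingers": 1}, {"dx": 0, "dy": 0, "dz": 14, "twist": 0, "fingers": 1}])

```text
clock: 8.52
eef_pos: [0.537, -0.0345, 0.0953]
tool_rot: [0.996, -0.084, -0.002, -0.0]
ft_force: [-11.9, 3.6, 10.0]
grip_width: 0.0127
grasp_force: 61.9
```

Request:
carry_out(plan=[{"dx": 0, "dy": 0, "dz": 0, "twist": 0, "fingers": 1}, {"dx": 0, "dy": 0, "dz": 0, "twist": 0, "fingers": 1}, {"dx": 0, "dy": 0, "dz": 0, "twist": 0, "fingers": 1}, {"dx": 0, "dy": 0, "dz": 0, "twist": 0, "fingers": 1}, {"dx": 0, "dy": 0, "dz": 0, "twist": 0, "fingers": 1}])

```text
clock: 8.93
eef_pos: [0.5369, -0.0345, 0.0954]
tool_rot: [0.996, -0.084, -0.002, -0.0]
ft_force: [-7.1, 2.8, -2.7]
grip_width: 0.013
grasp_force: 59.8
```

```bash
python3 st.py
```

```text
8.9333 [ 0.5369 -0.0345  0.0954] ybar -99.673349797409 F [-7.1391  2.8488 -2.657 ] M [ 0.7243  1.7569 -0.0112] w 0.012991482297636952 59.77624475955963 q [-0.0646  0.4136 -0.1197  1.0408  0.0007 -3.0374]
```

Request:
carry_out(plan=[{"dx": 0, "dy": 0, "dz": 0, "twist": 0, "fingers": 0.2}, {"dx": 0, "dy": 0, "dz": 0, "twist": 0, "fingers": -0.2}, {"dx": 0, "dy": 0, "dz": 0, "twist": 0, "fingers": -0.2}, {"dx": 0, "dy": 0, "dz": 0, "twist": 0, "fingers": -0.2}, {"dx": 0, "dy": 0, "dz": -10, "twist": 0, "fingers": -0.2}])

```text
clock: 9.35
eef_pos: [0.5387, -0.0352, 0.1044]
tool_rot: [0.996, -0.084, -0.0, 0.0]
ft_force: [-0.5, 0.2, -0.6]
grip_width: 0.0515
grasp_force: 0.0
```

Request:
carry_out(plan=[{"dx": 0, "dy": 0, "dz": -30, "twist": 0, "fingers": -0.2}, {"dx": 0, "dy": 0, "dz": -60, "twist": 0, "fingers": -0.2}, {"dx": 0, "dy": 0, "dz": -95, "twist": 0, "fingers": -0.2}, {"dx": 0, "dy": 0, "dz": -125, "twist": 0, "fingers": -0.2}, {"dx": 0, "dy": 0, "dz": -140, "twist": 0, "fingers": -0.2}])

```text
clock: 9.77
eef_pos: [0.541, -0.0353, 0.2508]
tool_rot: [0.996, -0.084, 0.004, 0.0]
ft_force: [1.3, -0.5, 0.1]
grip_width: 0.0512
grasp_force: 0.0
```

Request:
carry_out(plan=[{"dx": -5, "dy": -20, "dz": 0, "twist": 0, "fingers": -0.2}, {"dx": -10, "dy": -45, "dz": 0, "twist": 0, "fingers": -0.2}, {"dx": -15, "dy": -70, "dz": 0, "twist": 0, "fingers": -0.2}, {"dx": -15, "dy": -70, "dz": 0, "twist": 0, "fingers": -0.2}, {"dx": -15, "dy": -70, "dz": 0, "twist": 0, "fingers": -0.2}])

```text
clock: 10.18
eef_pos: [0.5362, 0.0374, 0.2459]
tool_rot: [0.997, -0.083, 0.001, 0.0]
ft_force: [0.4, -0.8, -1.3]
grip_width: 0.0511
grasp_force: 0.0
```

```bash
python3 - <<'E'
from h import *
import pickle
for i in range(4): w=camera("wrist")
pickle.dump(w,open("w3.pkl","wb"))
cv2.imwrite("pics/w3.png",w["image"][:,:,::-1])
E
python3 st.py
```

```text
10.3833 [0.536  0.0356 0.2451] ybar -99.743703216492 F [-0.0062 -0.169  -0.1056] M [ 0.0025 -0.0632  0.0303] w 0.05121793437066346 0.0 q [ 0.0666  0.3095  0.1338  1.3946 -0.0004 -2.9049]
```

View pics/w3.png

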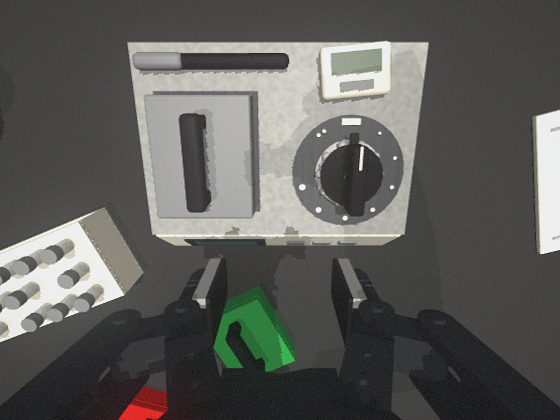

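The image shows the pointer at the off bar mark (352,122) with the skirt down, and the cover on the block with its handle from (191,113) to (198,211). Now I compute the cover grasp from this view combined with the top and scene views.

```bash
python3 - <<'E'
from h import *
import pickle
np.set_printoptions(precision=4,suppress=True)
w=pickle.load(open("w3.pkl","rb"));t,s=pickle.load(open("c0.pkl","rb"));w1=pickle.load(open("w1.pkl","rb"))
T=lambda x,y:(210+(x+.5)/6-.5,125+(y+.5)/6-.5)
S=lambda x,y:(205+(x+.5)/6-.5,200+(y+.5)/6-.5)
C=lambda x,y:(200+(x+.5)/3-.5,100+(y+.5)/3-.5)
c=[onz(w,p,.104) for p in[(145,95),(254,93),(252,217),(158,217)]];print("cover top",np.array(c),np.mean(c,0))
a,b=onz(w,(190,115),.136),onz(w,(198,207),.136);print("handle",a,b,(a+b)/2,np.degrees(np.arctan2(*(a-b)[1::-1])))
print("tri handle ends",tri((w,(190,114)),(t,T(190,169)),(s,S(432,295))),tri((w,(198,209)),(t,T(168,314)),(s,S(538,190)),(w1,C(715,255))))
print("tri cover corner",tri((w,(145,95)),(t,T(123,140)),(s,S(490,405))),tri((w,(252,217)),(t,T(243,360))))
# predicted from heater geometry
o=bot.get_obs();R0=R.from_quat(o["tool_rot"])
for g in [(.581,.1005)]: print("shift",1e3*R0.inv().apply(np.r_[g,.128-.019]-o["eef_pos"]))
print([proj(w,[.581,.1005,.136])])
E
```

```text
cover top [[0.6427 0.1319 0.104 ]
 [0.6288 0.0415 0.104 ]
 [0.5216 0.0644 0.104 ]
 [0.5365 0.1516 0.104 ]] [0.5824 0.0973 0.104 ]
handle [0.6198 0.0902 0.136 ] [0.5479 0.102  0.136 ] [0.5838 0.0961 0.136 ] -9.342904655162007
tri handle ends [0.6198 0.0936 0.13  ] [0.5409 0.1036 0.1246]
tri cover corner [0.642  0.1331 0.1031] [0.5207 0.065  0.1012]
shift [ 33.2934 -71.5647 136.0891]
[array([189.7108, 167.3889])]
```

Request:
carry_out(plan=[{"dx": 12, "dy": -24, "dz": 10, "twist": 0, "fingers": -0.2}, {"dx": 24, "dy": -48, "dz": 20, "twist": 0, "fingers": -0.2}, {"dx": 35, "dy": -69, "dz": 40, "twist": 0, "fingers": -0.2}, {"dx": 35, "dy": -69, "dz": 65, "twist": 0, "fingers": -0.2}, {"dx": 35, "dy": -69, "dz": 85, "twist": 0, "fingers": -0.2}])

```text
clock: 10.8
eef_pos: [0.5826, 0.0988, 0.158]
tool_rot: [0.996, -0.084, -0.0, 0.0]
ft_force: [-0.4, -0.5, -0.0]
grip_width: 0.0514
grasp_force: 0.0
```

Request:
carry_out(plan=[{"dx": 0, "dy": 0, "dz": 20, "twist": 0, "fingers": -0.2}, {"dx": 0, "dy": 0, "dz": 38, "twist": 0, "fingers": -0.2}, {"dx": 0, "dy": 0, "dz": 49, "twist": 0, "fingers": -0.2}, {"dx": 0, "dy": 0, "dz": 49, "twist": 0, "fingers": -0.2}, {"dx": 0, "dy": 0, "dz": 49, "twist": 0, "fingers": -0.2}])

```text
clock: 11.22
eef_pos: [0.5819, 0.098, 0.1106]
tool_rot: [0.996, -0.085, -0.0, 0.0]
ft_force: [-0.3, -0.1, 0.5]
grip_width: 0.0513
grasp_force: 0.0
```

```bash
python3 st.py
```

```text
11.2167 [0.5819 0.098  0.1106] ybar -99.73078312521771 F [-0.3028 -0.0609  0.5156] M [-0.0271 -0.0237  0.0513] w 0.05134322273563958 0.0 q [ 0.1669  0.4922  0.0511  1.1306 -0.0001 -2.8049]
```

Request:
carry_out(plan=[{"dx": 0, "dy": 0, "dz": 0, "twist": 0, "fingers": 0.3}, {"dx": 0, "dy": 0, "dz": 0, "twist": 0, "fingers": 0.6}, {"dx": 0, "dy": 0, "dz": 0, "twist": 0, "fingers": 1}, {"dx": 0, "dy": 0, "dz": 0, "twist": 0, "fingers": 1}, {"dx": 0, "dy": 0, "dz": 0, "twist": 0, "fingers": 1}])

```text
clock: 11.63
eef_pos: [0.583, 0.0987, 0.1125]
tool_rot: [0.996, -0.084, 0.002, -0.0]
ft_force: [0.1, -0.4, 6.9]
grip_width: 0.0147
grasp_force: 59.8
```

Request:
carry_out(plan=[{"dx": 0, "dy": 0, "dz": -6, "twist": 0, "fingers": 1}, {"dx": 0, "dy": 0, "dz": -12, "twist": 0, "fingers": 1}, {"dx": 0, "dy": 0, "dz": -18, "twist": 0, "fingers": 1}, {"dx": 0, "dy": 0, "dz": -24, "twist": 0, "fingers": 1}, {"dx": 0, "dy": 0, "dz": -30, "twist": 0, "fingers": 1}])

```text
clock: 12.05
eef_pos: [0.5818, 0.0987, 0.1412]
tool_rot: [0.996, -0.084, -0.0, 0.0]
ft_force: [-0.1, -0.3, -2.0]
grip_width: 0.0148
grasp_force: 58.7
```

```bash
python3 st.py
```

```text
12.05 [0.5818 0.0987 0.1412] ybar -99.67051288322635 F [-0.1302 -0.2814 -1.9519] M [0.0108 0.044  0.0461] w 0.01484119541093858 58.745049834251404 q [ 0.168   0.4685  0.0967  1.1994  0.0001 -2.8048]
```

Request:
carry_out(plan=[{"dx": 0, "dy": 0, "dz": -15, "twist": 3, "fingers": 1}, {"dx": 0, "dy": 0, "dz": -30, "twist": 9, "fingers": 1}, {"dx": 0, "dy": 0, "dz": -45, "twist": 15, "fingers": 1}, {"dx": 0, "dy": 0, "dz": -60, "twist": 21, "fingers": 1}, {"dx": 0, "dy": 0, "dz": -70, "twist": 27, "fingers": 1}])

```text
clock: 12.47
eef_pos: [0.5824, 0.0988, 0.2129]
tool_rot: [0.948, -0.317, 0.001, -0.0]
ft_force: [-0.1, -0.0, -1.6]
grip_width: 0.0147
grasp_force: 58.7
```

Request:
carry_out(plan=[{"dx": 0, "dy": 0, "dz": 0, "twist": 6, "fingers": 1}, {"dx": 0, "dy": 0, "dz": 0, "twist": 12, "fingers": 1}, {"dx": 0, "dy": 0, "dz": 0, "twist": 18, "fingers": 1}, {"dx": 0, "dy": 0, "dz": 0, "twist": 23, "fingers": 1}, {"dx": 0, "dy": 0, "dz": 0, "twist": 23, "fingers": 1}])

```text
clock: 12.88
eef_pos: [0.5819, 0.0987, 0.2111]
tool_rot: [0.867, -0.498, -0.0, -0.0]
ft_force: [-0.8, 0.6, -1.9]
grip_width: 0.0148
grasp_force: 58.7
```

```bash
python3 st.py; python3 - <<'E'
from h import *
o=bot.get_obs();print(1e3*R.from_quat(o["tool_rot"]).inv().apply(np.array([.4704,-.3632,o["eef_pos"][2]])-o["eef_pos"]))
E
```

```text
12.8833 [0.5819 0.0987 0.2111] ybar -149.74898732034893 F [-0.7943  0.6008 -1.9245] M [ 0.0068 -0.0403  0.0229] w 0.014828909486177062 58.68039429187775 q [ 0.168   0.4299  0.2217  1.3626  0.     -1.9308]
[ 3.42840362e+02  3.29018285e+02 -6.82951841e-03]
```

Request:
carry_out(plan=[{"dx": 15, "dy": 14, "dz": 0, "twist": 0, "fingers": 1}, {"dx": 38, "dy": 36, "dz": 0, "twist": 0, "fingers": 1}, {"dx": 62, "dy": 60, "dz": 0, "twist": 0, "fingers": 1}, {"dx": 86, "dy": 83, "dz": 0, "twist": 0, "fingers": 1}, {"dx": 110, "dy": 106, "dz": 0, "twist": 0, "fingers": 1}])

```text
clock: 13.3
eef_pos: [0.5454, -0.0509, 0.211]
tool_rot: [0.868, -0.496, 0.0, 0.0]
ft_force: [0.2, -0.6, -2.4]
grip_width: 0.0152
grasp_force: 58.8
```

Request:
carry_out(plan=[{"dx": 24, "dy": 23, "dz": 0, "twist": 0, "fingers": 1}, {"dx": 48, "dy": 46, "dz": 0, "twist": 0, "fingers": 1}, {"dx": 72, "dy": 69, "dz": 0, "twist": 0, "fingers": 1}, {"dx": 96, "dy": 92, "dz": 0, "twist": 0, "fingers": 1}, {"dx": 120, "dy": 115, "dz": 0, "twist": 0, "fingers": 1}])

```text
clock: 13.72
eef_pos: [0.5068, -0.2129, 0.2112]
tool_rot: [0.868, -0.496, 0.0, -0.0]
ft_force: [0.3, 0.6, -1.7]
grip_width: 0.0148
grasp_force: 58.8
```

Request:
carry_out(plan=[{"dx": 24, "dy": 23, "dz": 0, "twist": 0, "fingers": 1}, {"dx": 48, "dy": 46, "dz": 0, "twist": 0, "fingers": 1}, {"dx": 72, "dy": 69, "dz": 0, "twist": 0, "fingers": 1}, {"dx": 95, "dy": 91, "dz": 0, "twist": 0, "fingers": 1}, {"dx": 113, "dy": 108, "dz": 0, "twist": 0, "fingers": 1}])

```text
clock: 14.13
eef_pos: [0.4702, -0.366, 0.211]
tool_rot: [0.868, -0.497, 0.0, 0.0]
ft_force: [0.8, -0.3, -1.7]
grip_width: 0.0144
grasp_force: 58.8
```

Request:
carry_out(plan=[{"dx": 0, "dy": 0, "dz": 0, "twist": 0, "fingers": 1}, {"dx": 0, "dy": 0, "dz": 0, "twist": 0, "fingers": 1}, {"dx": 0, "dy": 0, "dz": 0, "twist": 0, "fingers": 1}, {"dx": 0, "dy": 0, "dz": 0, "twist": 0, "fingers": 1}, {"dx": 0, "dy": 0, "dz": 0, "twist": 0, "fingers": 1}])

```text
clock: 14.55
eef_pos: [0.4716, -0.3623, 0.211]
tool_rot: [0.868, -0.497, -0.0, -0.0]
ft_force: [0.6, -0.6, -2.7]
grip_width: 0.0146
grasp_force: 58.9
```

```bash
python3 st.py; python3 - <<'E'
from h import *
import pickle
t=camera("top");s=camera("scene");w=camera("wrist");pickle.dump((t,s,w),open("c4.pkl","wb"))
S=cv2.resize(s["image"][100:280,90:310],(733,600),interpolation=2)
cv2.imwrite("pics/c4.png",np.hstack([w["image"][:,:,::-1][::1,::1][:,:400],S[:420,:400,::-1]]))
E
```

```text
14.55 [ 0.4716 -0.3623  0.211 ] ybar -149.53961882598006 F [ 0.6088 -0.6367 -2.6973] M [-0.0375  0.011   0.0152] w 0.014620442042342837 58.87227773666382 q [-0.6551  0.4394  0.2359  1.3674  0.0002 -2.7576]
```

View pics/c4.png

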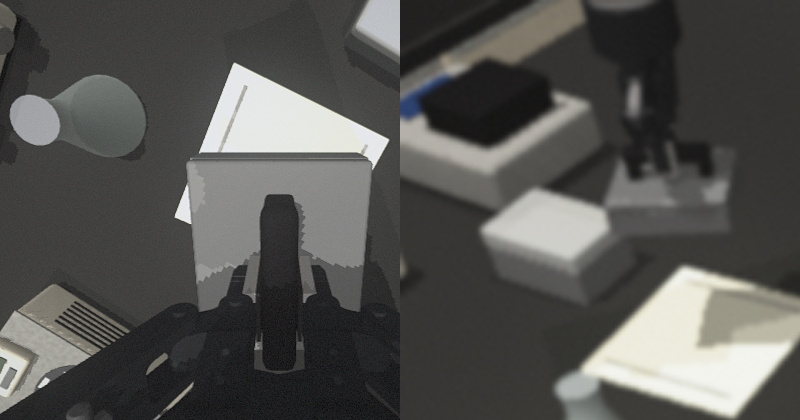

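The wrist part shows the cover level in the grip over the mat, whose corners are at (234,63), (389,139) and (176,216). I'll check the mat's centre and height from two views.

```bash
python3 - <<'E'
from h import *
import pickle
np.set_printoptions(precision=4,suppress=True)
t,s=pickle.load(open("c0.pkl","rb"));t4,s4,w=pickle.load(open("c4.pkl","rb"))
def m(c,roi):
    x,y,X,Y=roi;g=(c["image"][y:Y,x:X].min(2)>170).astype(np.uint8)
    n,l,st,_=cv2.connectedComponentsWithStats(g);k=1+st[1:,4].argmax()
    r=cv2.minAreaRect(np.argwhere(l==k)[:,::-1].astype(np.float32));return np.array(r[0])+[x,y],r
ct,r=m(t,(335,170,412,242));cs,r2=m(s,(140,175,225,228))
print(ct,r,cs);print("centre tri",tri((t,ct),(s,cs)),"top@8mm",onz(t,ct,.008))
# parallelogram check with wrist corners
a,b,d=[onz(w,p,.008) for p in[(234,63),(389,139),(176,216)]];print("wrist",a,b,d,"side",np.linalg.norm(b-a))
u=(b-a)/np.linalg.norm(b-a);v=np.array([-u[1],u[0],0]);v*=np.sign(v@(d-a));print("centre wrist",a+.09*u+.09*v)
E
```

```text
[374.099  205.4901] ((39.09901428222656, 35.4901008605957), (52.13995361328125, 51.84143829345703), 84.2894058227539) [178.5 205. ]
centre tri [ 0.4791 -0.3706 -0.0161] top@8mm [ 0.4733 -0.3618  0.008 ]
wrist [ 0.5716 -0.4439  0.008 ] [ 0.3948 -0.462   0.008 ] [ 0.5536 -0.2686  0.008 ] side 0.17764430683735583
centre wrist [ 0.4729 -0.3635  0.008 ]
```

Request:
carry_out(plan=[{"dx": 0, "dy": 0, "dz": 20, "twist": 0, "fingers": 1}, {"dx": 0, "dy": 0, "dz": 45, "twist": 0, "fingers": 1}, {"dx": 0, "dy": 0, "dz": 70, "twist": 0, "fingers": 1}, {"dx": 0, "dy": 0, "dz": 95, "twist": 0, "fingers": 1}, {"dx": 0, "dy": 0, "dz": 115, "twist": 0, "fingers": 1}])

```text
clock: 15.12
eef_pos: [0.4708, -0.3625, 0.0941]
tool_rot: [0.868, -0.497, -0.001, -0.0]
ft_force: [-0.1, 0.9, -3.6]
grip_width: 0.0149
grasp_force: 58.9
```

Request:
carry_out(plan=[{"dx": 0, "dy": 0, "dz": 12, "twist": 0, "fingers": 1}, {"dx": 0, "dy": 0, "dz": 24, "twist": 0, "fingers": 1}, {"dx": 0, "dy": 0, "dz": 34, "twist": 0, "fingers": 1}, {"dx": 0, "dy": 0, "dz": 40, "twist": 0, "fingers": 1}, {"dx": 0, "dy": 0, "dz": 42, "twist": 0, "fingers": 1}])

```text
clock: 15.53
eef_pos: [0.4708, -0.3629, 0.0528]
tool_rot: [0.868, -0.497, -0.001, -0.0]
ft_force: [0.4, -0.1, -1.6]
grip_width: 0.015
grasp_force: 58.8
```

Request:
carry_out(plan=[{"dx": 0, "dy": 0, "dz": 0, "twist": 0, "fingers": 1}, {"dx": 0, "dy": 0, "dz": 1, "twist": 0, "fingers": 1}, {"dx": 0, "dy": 0, "dz": 2, "twist": 0, "fingers": 1}, {"dx": 0, "dy": 0, "dz": 3, "twist": 0, "fingers": 1}, {"dx": 0, "dy": 0, "dz": 3, "twist": 0, "fingers": 1}])

```text
clock: 15.95
eef_pos: [0.4713, -0.3637, 0.0512]
tool_rot: [0.867, -0.498, 0.0, 0.0]
ft_force: [0.5, 0.3, -1.7]
grip_width: 0.0149
grasp_force: 58.8
```

```bash
python3 st.py
```

```text
15.95 [ 0.4713 -0.3637  0.0512] ybar -149.6753307134257 F [ 0.5386  0.292  -1.6622] M [-0.0546 -0.002  -0.0348] w 0.014864625688166976 58.805129528045654 q [-0.6572  0.5566 -0.0104  1.0031 -0.     -2.7572]
```

Request:
carry_out(plan=[{"dx": 0, "dy": 0, "dz": 1, "twist": 0, "fingers": 1}, {"dx": 0, "dy": 0, "dz": 2, "twist": 0, "fingers": 1}, {"dx": 0, "dy": 0, "dz": 2, "twist": 0, "fingers": 1}, {"dx": 0, "dy": 0, "dz": 2, "twist": 0, "fingers": 1}, {"dx": 0, "dy": 0, "dz": 2, "twist": 0, "fingers": 1}])

```text
clock: 16.37
eef_pos: [0.4714, -0.3637, 0.0505]
tool_rot: [0.867, -0.498, 0.001, 0.0]
ft_force: [-2.0, 1.7, 5.6]
grip_width: 0.0147
grasp_force: 60.0
```

Contact at 0.0505 with a 5.6 N upward force: the cover is seated on the mat. I release it and retreat.

Request:
carry_out(plan=[{"dx": 0, "dy": 0, "dz": 0, "twist": 0, "fingers": 0.4}, {"dx": 0, "dy": 0, "dz": 0, "twist": 0, "fingers": 0}, {"dx": 0, "dy": 0, "dz": 0, "twist": 0, "fingers": -0.2}, {"dx": 0, "dy": 0, "dz": 0, "twist": 0, "fingers": -0.2}, {"dx": 0, "dy": 0, "dz": 0, "twist": 0, "fingers": -0.2}])

```text
clock: 16.78
eef_pos: [0.4712, -0.3635, 0.0487]
tool_rot: [0.867, -0.498, -0.0, -0.0]
ft_force: [-0.4, 0.2, -1.0]
grip_width: 0.0512
grasp_force: 0.0
```

Request:
carry_out(plan=[{"dx": 0, "dy": 0, "dz": -15, "twist": 0, "fingers": -0.2}, {"dx": 0, "dy": 0, "dz": -45, "twist": 0, "fingers": -0.2}, {"dx": 0, "dy": 0, "dz": -80, "twist": 0, "fingers": -0.2}, {"dx": 0, "dy": 0, "dz": -115, "twist": 0, "fingers": -0.2}, {"dx": 0, "dy": 0, "dz": -150, "twist": 0, "fingers": -0.2}])

```text
clock: 17.2
eef_pos: [0.4709, -0.3633, 0.2001]
tool_rot: [0.867, -0.498, -0.0, -0.0]
ft_force: [1.4, -0.6, -0.2]
grip_width: 0.0514
grasp_force: 0.0
```

Request:
carry_out(plan=[{"dx": 0, "dy": 0, "dz": -20, "twist": 0, "fingers": -0.2}, {"dx": 0, "dy": 0, "dz": -20, "twist": 0, "fingers": -0.2}, {"dx": 0, "dy": 0, "dz": -20, "twist": 0, "fingers": -0.2}, {"dx": 0, "dy": 0, "dz": -20, "twist": 0, "fingers": -0.2}, {"dx": 0, "dy": 0, "dz": -20, "twist": 0, "fingers": -0.2}])

```text
clock: 17.62
eef_pos: [0.4703, -0.3628, 0.2167]
tool_rot: [0.867, -0.498, -0.002, -0.0]
ft_force: [0.3, 0.3, -1.4]
grip_width: 0.0517
grasp_force: 0.0
```

```bash
python3 st.py; python3 - <<'E'
from h import *
s=camera("scene")
cv2.imwrite("pics/c5.png",cv2.resize(s["image"][120:320,120:345],(675,600),interpolation=2)[:,:,::-1])
E
```

```text
17.6167 [ 0.4703 -0.3628  0.2167] ybar -149.67422262403016 F [ 0.3126  0.2695 -1.3649] M [0.0282 0.03   0.0567] w 0.05171120357882511 0.0 q [-0.6571  0.4388  0.25    1.3857  0.     -2.7572]
```

View pics/c5.png

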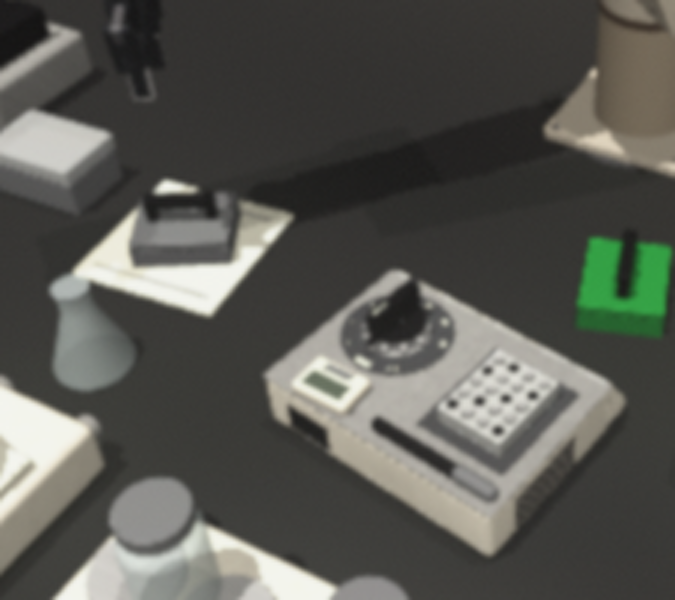

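The picture shows the cover upright in the middle of the mat at about (187,230), the gripper clear above it, the block bare, and the selector down at off (400,315).

```bash
python3 -c "
from workcell import job_done
print(job_done())"
```

```text
the job is handed in; nothing more can be done
None
```

I handed the job in: the selector is at off and down in its notch, the cover stands upright in the middle of the mat, and the other things look undisturbed, but `job_done()` gave no verdict.

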